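Run the fingertips along a row of display modules to seat them, then bar them in

TASK

The six display modules standing in the black rack have crept forward. Run your fingertips along the row of their near edges, pressing each one gently until every module is fully home against the back stop, and only then swing the retaining bar shut across them with a fingertip. Only touch and push: pick nothing up, and leave the things round the rack where they are.

Things in the scene. Friction and masses are not known exactly. Their poses are not given: they have to be found in the camera images.
- rack: Black antistatic rack fixed to the bench, 222 mm wide, 90 mm deep, steel pins 60 mm high. Origin at bench height; x points away from the robot along its six slots (the rack is turned up to 0.25 rad), y left, z up. Slot centres at y = +60, +36, +12, -12, -36, -60 mm; modules stand on the base at z = 14 mm. In front of x = -34 mm, for y -80 to +80 mm, only modules and bar stand.
- back_stop (a point): Middle of the fixed rubber-faced back stop rail's near face, at rack x = +42, y = 0, z = 39 mm. The rail runs along the whole row and is 14 mm high.
- bar_rest (a point): Middle of the rubber pad behind the shut bar's free end, at rack x = -46, y = -98, z = 40 mm, on a small post. The lugs that carry this post and, on the left, the hinge post (58 mm high) reach out to rack x = -66 mm.
- module_1: Display module standing loose on edge in the slot at rack y = +60 mm: 84 long (x), 6 thick (y), 62 high, 60 g, grey rim, dark screen. Origin: centre of its underside; axes like the rack's. Near edge 42 mm before the origin; fully home (far edge at the back stop) at rack x = 0. Starts 6 to 18 mm short of home, slides under less than 1 N, 1 mm side play each way. Takes at most 30 N of push.
- module_2: Display module standing loose on edge in the slot at rack y = +36 mm: 84 long (x), 6 thick (y), 62 high, 60 g, grey rim, dark screen. Origin: centre of its underside; axes like the rack's. Near edge 42 mm before the origin; fully home (far edge at the back stop) at rack x = 0. Starts 6 to 18 mm short of home, slides under less than 1 N, 1 mm side play each way. Takes at most 30 N of push.
- module_3: Display module standing loose on edge in the slot at rack y = +12 mm: 84 long (x), 6 thick (y), 62 high, 60 g, grey rim, dark screen. Origin: centre of its underside; axes like the rack's. Near edge 42 mm before the origin; fully home (far edge at the back stop) at rack x = 0. Starts 6 to 18 mm short of home, slides under less than 1 N, 1 mm side play each way. Takes at most 30 N of push.
- module_4: Display module standing loose on edge in the slot at rack y = -12 mm: 84 long (x), 6 thick (y), 62 high, 60 g, grey rim, dark screen. Origin: centre of its underside; axes like the rack's. Near edge 42 mm before the origin; fully home (far edge at the back stop) at rack x = 0. Starts 6 to 18 mm short of home, slides under less than 1 N, 1 mm side play each way. Takes at most 30 N of push.
- module_5: Display module standing loose on edge in the slot at rack y = -36 mm: 84 long (x), 6 thick (y), 62 high, 60 g, grey rim, dark screen. Origin: centre of its underside; axes like the rack's. Near edge 42 mm before the origin; fully home (far edge at the back stop) at rack x = 0. Starts 6 to 18 mm short of home, slides under less than 1 N, 1 mm side play each way. Takes at most 30 N of push.
- module_6: Display module standing loose on edge in the slot at rack y = -60 mm: 84 long (x), 6 thick (y), 62 high, 60 g, grey rim, dark screen. Origin: centre of its underside; axes like the rack's. Near edge 42 mm before the origin; fully home (far edge at the back stop) at rack x = 0. Starts 6 to 18 mm short of home, slides under less than 1 N, 1 mm side play each way. Takes at most 30 N of push.
- retaining_bar (a joint): Angle of the retaining bar, rad: 0 = shut across the modules' near edges, against its rest; grows as it swings open toward the robot and on to the left. Starts 1.4 to 1.9, limit 2.1. Seen from above it closes counter-clockwise. Stays where it is left; about 1 N at its middle swings it. Shut, its back stands 4 mm in front of modules that are home.
- bar_hinge (a point): Hinge axis (vertical) of the retaining bar, at the rack's left front corner, rack x = -48.5, y = +98 mm, 40 mm above the bench, the bar's mid height.
- bar_mid (a point): Point on the retaining bar's centre line 100 mm from its hinge. The bar is flat aluminium 5 mm thick and 12 mm high (34 to 46 mm above the bench), 211 mm from hinge to the end of its yellow cap; it may be pushed anywhere along its length.
- loupe: Bystander, to be left alone: black eyepiece-shaped loupe, 39 mm across, 42 mm high, standing at the right of the rack. Origin: centre of its underside.
- swab_tin: Bystander, to be left alone: round grey tin, 66 mm across, 40 mm high, behind the loupe. Origin: centre of its underside.
- tweezers_a: Bystander, to be left alone: steel tweezers, 122 mm long, 10 mm high, lying on the bench at the right front of the rack. Origin: centre of its underside.
- gauge_block: Bystander, to be left alone: pale grey block, 20x30x24 mm, at the left of the rack behind the bar's hinge. Origin: centre of its underside.
There are look-alikes about, which are no part of the job. What is shaped like the module_4 but turquoise is not meant. Leave any blue or yellow look-alike of the module_2 alone.

How it is judged:
By the outcome, as a careful person would: the job done as asked, in the order asked, and still so for the second after the job is handed in, with the robot touching nothing.
It also fails if it takes over 64 s, if anything falls off the work surface, if the arm or the gripper's body presses on something with over 40 N, if the wrist force passes 120 N, or if a joint passes its speed limit or range.

ROBOT

A 6-joint arm with a two-finger parallel gripper is mounted at the origin on the work surface; the furniture and walls round the work are solid. World frame = base frame: x ahead of the robot, y to its left, z up, the work surface at z = 0. Lengths are in m, angles in rad, forces in N, time in s.
With the tool pointing down it reaches from about 0.425 to 1.125 m from the base axis. Payload 14.9 kg.
Tool frame: the origin (TCP) lies midway between the tips of the shut fingers; the grasp point (between the pads) lies env.tcp_to_grasp behind it (env.tcp_to_grasp is the distance from the TCP to the grasp point, in m); z points along the fingers, y is the direction in which the jaws open and shut (so a half turn about z gives the same grasp; the last joint's range is limited). The gripper opens to 91 mm and grips with 3 to 60 N. Pads are 32 mm wide; open, the fingers measure 118 mm over their backs; the gripper's body (76 mm by 178 mm) begins 60 mm behind the grasp point.
Start: joints at [-1.3, 0.379, 1.734, -0, 1.028, -0.033], TCP at [0.209, -0.668, 0.214] pointing down, gripper open.
Joint ranges: [-2.77, 2.77], [-0.74, 2.19], [0, 2.66], [-1.06, 4.2], [0.31, 2.87], [-3.08, 3.08]. Speed limits (rad/s): [1.89, 1.89, 2.39, 3.14, 3.14, 3.14].

INTERFACE

Orientations are given as a 3x3 rotation matrix whose columns are the frame's x, y, z axes.
In Python, from workcell import env gives the robot as it stands. The module is installed in compiled form; this text tells all that it offers.
- The arm moves only by the tool drive_tool, never from a script. Its argument "commands" is a list of rows, each a list of 7 numbers: the shift along the tool's x, y, z in mm, then the turn, a rotation vector about the tool's x, y, z in rad, then the finger opening in mm, from 0 to 91.2. In form: [[tx, ty, tz, ax, ay, az, hand], ...]. A call has exactly 8 rows; each row is the pose to reach, as a shift and turn from the pose measured when the call began, along the tool's axes at that moment; what a row does not reach only later rows make up. A row lasts 1/10 s, in which the tool goes at most 50 mm and 8.59 degrees, less where a joint would pass 70% of its speed; a pose out of reach is approached as far as the arm can. A call with a gripper value outside its range is refused whole. The fingers move at their own pace and stop on an object; "grip_force" is the grip in N (left out, the last holds). Time passes only in rows, so rows that repeat a pose let the fingers close, or fill a call up. It gives the time, the measured TCP pose, the force and the opening at its end, in the units of the state.
- env.sense(): the state, without advancing time (a new reading comes with each control period).
- env.read_camera(name): name is "scene" or "top" or "wrist"; returns a dict with "pixels" (400x640x3 uint8, red, green, blue), "camera_matrix" (3x3 intrinsics, pixels), "xyz" and "orientation" of the camera in the world; the wrist camera has in their place "tool_from_camera" (4x4, takes a point from camera to tool coordinates, whose origin is the TCP and whose axes are the flange's). Camera axes: x right, y down, z forward; pixel columns grow to the right and rows downward; lengths in m; the calibration is good to about 2 mm. A picture is of the moment at which its call begins: read the wrist's pose just before it. There is no depth.
- env.hand_in(): hands the job in, once; it reports no verdict.
The state is a dict: "t": time; "joints": joint angles; "dq": joint speeds; "joint_torque": joint torques, N m; "eef_pos": TCP position; "orientation": TCP orientation; "contact_force": force on the tool from outside, world axes, zero at the start; "wrist_torque": the same for the moment, N m; "finger_gap": finger opening in m.
Only numpy, scipy, OpenCV 4.12 (cv2) and the standard library are available. Lean on these libraries where they do the work, as an engineer would, in place of code of your own. Each camera call takes 0.05 s, during which the arm holds its last target.

## Working session

There is one attempt and no reset: what is moved stays moved. The work goes in short steps, Python scripts to look and compute and a tool call to move; the robot and the scene stay as the last step left them, time stands still between calls to the robot, and variables do not carry over. Pictures are saved under pics/ and viewed, and the job is handed in when it is done.

Besides the shell and the picture viewer there is one more tool, called after "Emit:" by a JSON object that holds its "api" and its "payload". drive_tool: Moves the arm, as the interface text tells. Its arguments: {"type":"object","properties":{"commands":{"type":"array"},"grip_force":{"type":"number"}},"required":["commands"]}

```bash
mkdir -p pics
cat > h.py <<'E'
import numpy as np, cv2
from workcell import env
def save(n,f):
    r=env.read_camera(n); cv2.imwrite(f,r["pixels"][:,:,::-1]); return r
E
python3 - <<'E'
from h import *
s=env.sense()
for k,v in s.items(): print(k,np.round(v,3).tolist())
print(env.tcp_to_grasp)
for n in ["scene","top","wrist"]:
    r=save(n,f"pics/{n}0.png"); print(n,{k:np.round(v,4).tolist() for k,v in r.items() if k!="pixels"})
    np.save(f"{n}0.npy",{k:v for k,v in r.items()},allow_pickle=True)
E
```

```text
t 0.0
joints [-1.3, 0.379, 1.735, 0.0, 1.028, -0.033]
dq [-0.001, -0.0, 0.002, -0.001, 0.001, -0.001]
joint_torque [0.004, -76.371, -43.436, 0.065, 0.042, -0.0]
eef_pos [0.209, -0.668, 0.213]
orientation [[0.954, 0.299, -0.0], [0.299, -0.954, 0.001], [0.0, -0.001, -1.0]]
contact_force [0.128, 0.047, -0.035]
wrist_torque [-0.025, -0.029, -0.04]
finger_gap 0.091
0.0188
scene {'camera_matrix': [[491.1899, 0.0, 320.4628], [0.0, 491.1899, 192.1448], [0.0, 0.0, 1.0]], 'xyz': [-0.2833, 0.7547, 0.5691], 'orientation': [[-0.704, -0.2792, 0.653], [-0.7098, 0.3065, -0.6342], [-0.0231, -0.91, -0.4139]]}
top {'camera_matrix': [[417.5789, 0.0, 318.9601], [0.0, 417.5789, 198.9167], [0.0, 0.0, 1.0]], 'xyz': [0.4407, -0.002, 1.0953], 'orientation': [[-0.022, -0.9976, 0.0658], [-0.9997, 0.021, -0.016], [0.0146, -0.0661, -0.9977]]}
wrist {'camera_matrix': [[307.4286, 0.0, 323.0134], [0.0, 307.4286, 195.6876], [0.0, 0.0, 1.0]], 'tool_from_camera': [[-0.0014, -0.9691, -0.2468, 0.0691], [1.0, -0.0011, -0.0012, 0.0], [0.0009, -0.2468, 0.9691, -0.1717], [0.0, 0.0, 0.0, 1.0]]}
```

View pics/top0.png

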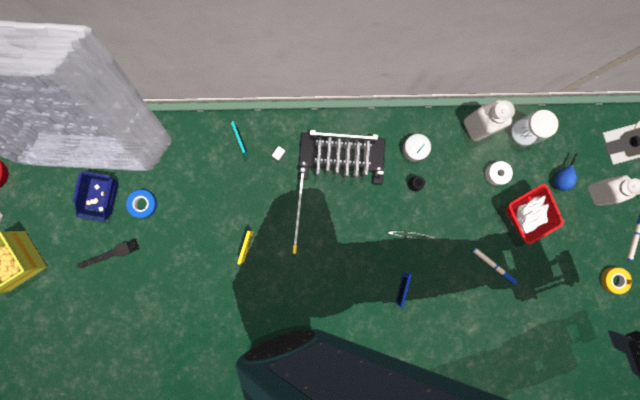

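View pics/scene0.png

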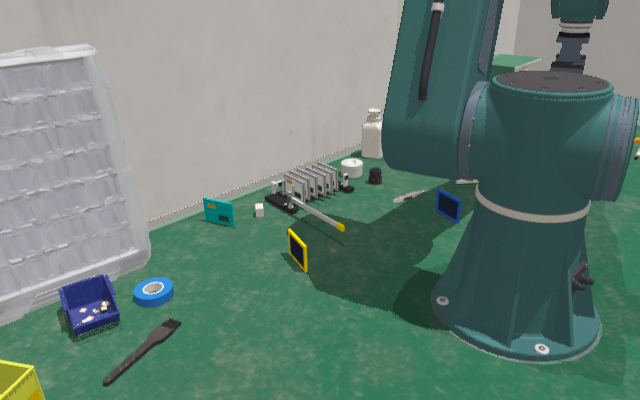

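Run:
```python
import cv2
a=cv2.imread('pics/top0.png'); c=a[40:240,160:440]; cv2.imwrite('pics/top0c.png',cv2.resize(c,(784,560),interpolation=cv2.INTER_CUBIC))
```

```text
(no output)
```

View pics/top0c.png

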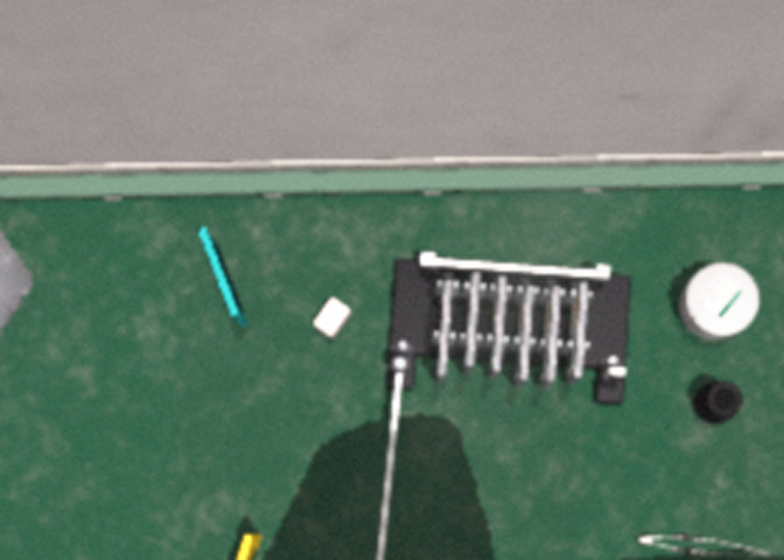

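The top view shows the rack at about pixels (300–385, 130–180). The bar is open and points toward the robot, from the hinge at about (303,170) to its yellow cap at about (295,250). Look-alikes are turquoise (238,138), yellow (244,246) and blue (405,290). The real modules are the six grey-rimmed plates standing in the slots.

```bash
cat >> h.py <<'E'
def ray(r,u,v):
    K=r["camera_matrix"]; d=r["orientation"]@np.linalg.inv(K)@np.array([u,v,1.]); return np.array(r["xyz"]),d
def atz(r,u,v,z):
    o,d=ray(r,u,v); return o+d*(z-o[2])/d[2]
def proj(r,P):
    p=(np.atleast_2d(P)-r["xyz"])@np.array(r["orientation"]); q=p@r["camera_matrix"].T; return q[:,:2]/q[:,2:]
E
python3 - <<'E'
from h import *
r=np.load('top0.npy',allow_pickle=True).item()
P=lambda cx,cy,z:np.round(atz(r,160+cx/2.8,40+cy/2.8,z)[:2],4)
print('base far corners',P(397,259,.014),P(630,276,.014))
print('hinge top',P(400,363,.058),'cap',P(160*0+(295-160)*2.8,(250-40)*2.8,.04))
print('rest',P(618,371,.046))
print('rail',P(428,258,.046),P(604,270,.046))
print('near edges',[P(x,y,.076) for x,y in[(441,377),(468,369),(496,372),(522,381),(548,382),(576,378)]])
for n,u,v in [('yellow',244,246),('blue',405,290),('tweez',390,234),('tweez2',433,236)]: print(n,atz(r,u,v,.03))
E
```

```text
base far corners [0.6874 0.0218] [ 0.6672 -0.1964]
hinge top [0.5833 0.0199] cap [0.383 0.044]
rest [ 0.5737 -0.1769]
rail [ 0.6805 -0.0071] [ 0.6664 -0.1671]
near edges [array([ 0.5677, -0.0161]), array([ 0.5743, -0.04  ]), array([ 0.5712, -0.0645]), array([ 0.5627, -0.0872]), array([ 0.5614, -0.11  ]), array([ 0.5644, -0.1347])]
yellow [0.39550719 0.1732236  0.03      ]
blue [ 0.27562752 -0.23156837  0.03      ]
tweez [ 0.41751    -0.19825499  0.03      ]
tweez2 [ 0.4099727  -0.30809219  0.03      ]
```

```bash
cat >> h.py <<'E'
from scipy.spatial.transform import Rotation as Ro
def delta(target,yaw):
    s=env.sense(); R=np.array(s["orientation"]); p=np.array(s["eef_pos"])
    c,sn=np.cos(yaw),np.sin(yaw); Rt=np.array([[c,sn,0],[sn,-c,0],[0,0,-1.]])
    print('t',round(s["t"],2),'pos',p.round(4),'F',np.round(s["contact_force"],2),'shift mm',(R.T@(np.array(target)-p)*1e3).round(1),'rot',Ro.from_matrix(R.T@Rt).as_rotvec().round(4))
E
python3 -c "
from h import *
delta([.57,-.085,.25],-.09)"
```

```text
t 0.15 pos [ 0.2093 -0.6677  0.2135] F [-0.65 -0.51  0.27] shift mm [ 518.5 -448.1  -36.2] rot [-8.000e-04  1.000e-04  3.938e-01]
```

Emit:
{"api": "drive_tool", "payload": {"commands": [[518, -448, -36, 0, 0, 0.394, 0], [518, -448, -36, 0, 0, 0.394, 0], [518, -448, -36, 0, 0, 0.394, 0], [518, -448, -36, 0, 0, 0.394, 0], [518, -448, -36, 0, 0, 0.394, 0], [518, -448, -36, 0, 0, 0.394, 0], [518, -448, -36, 0, 0, 0.394, 0], [518, -448, -36, 0, 0, 0.394, 0]], "grip_force": 20}}

```text
t: 0.95
eef_pos: [0.42, -0.3263, 0.235]
orientation: [[0.996, -0.09, -0.0], [-0.09, -0.996, 0.001], [-0.0, -0.001, -1.0]]
contact_force: [0.6, -1.2, -1.2]
finger_gap: 0.0301
```

```bash
python3 -c "
from h import *
delta([.57,-.085,.25],-.09)"
```

```text
t 0.95 pos [ 0.42   -0.3263  0.235 ] F [ 0.59 -1.23 -1.17] shift mm [ 127.6 -253.9  -14.8] rot [-0.0007  0.0001 -0.0004]
```

Emit:
{"api": "drive_tool", "payload": {"commands": [[128, -254, -15, 0, 0, 0, 0], [128, -254, -15, 0, 0, 0, 0], [128, -254, -15, 0, 0, 0, 0], [128, -254, -15, 0, 0, 0, 0], [128, -254, -15, 0, 0, 0, 0], [128, -254, -15, 0, 0, 0, 0], [128, -254, -15, 0, 0, 0, 0], [128, -254, -15, 0, 0, 0, 0]]}}

```text
t: 1.75
eef_pos: [0.5704, -0.0844, 0.2498]
orientation: [[0.996, -0.089, -0.001], [-0.089, -0.996, 0.001], [-0.001, -0.001, -1.0]]
contact_force: [0.2, -0.2, 0.2]
finger_gap: 0.0007
```

```bash
cat >> h.py <<'E'
def wrist(f):
    s=env.sense(); r=env.read_camera("wrist"); 
    T=np.eye(4);T[:3,:3]=s["orientation"];T[:3,3]=s["eef_pos"]; C=T@r["tool_from_camera"]
    r["xyz"]=C[:3,3]; r["orientation"]=C[:3,:3]
    cv2.imwrite(f,r["pixels"][:,:,::-1]); np.save(f[5:-4]+'.npy',r,allow_pickle=True)
    print(np.round(s["eef_pos"],4),round(s["t"],2),np.round(s["contact_force"],1),s["finger_gap"]); return r
E
python3 -c "
from h import *
r=wrist('pics/w1.png')"
```

```text
[ 0.5704 -0.0844  0.2498] 1.75 [ 0.2 -0.2  0.2] 0.0007429494742608744
```

View pics/w1.png

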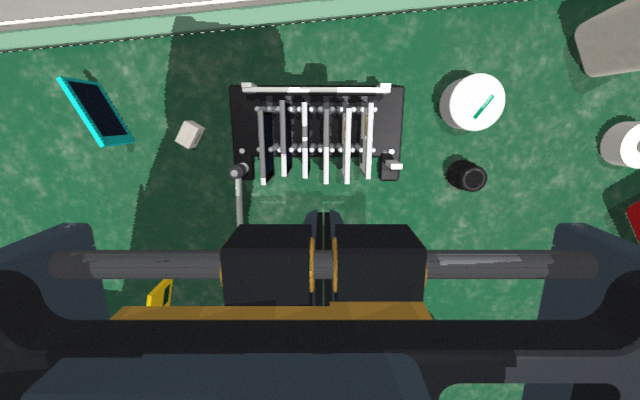

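The wrist view shows the whole rack at (230–405, 84–182), the hinge at (238,170) and the rest at (392,166). I'll enlarge it to get the pose.

```bash
python3 -c "
import cv2
a=cv2.imread('pics/w1.png')[70:220,220:420]; cv2.imwrite('pics/w1c.png',cv2.resize(a,(800,600),interpolation=cv2.INTER_CUBIC))"
```

```text
(no output)
```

View pics/w1c.png

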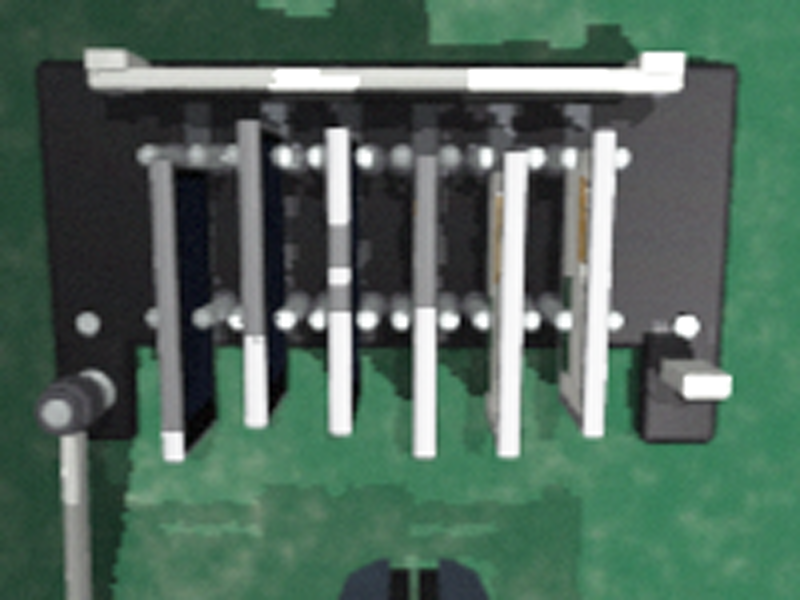

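```bash
cat > fit.py <<'E'
from h import *
from scipy.optimize import least_squares
def rack(p,q):
    x,y,a=p; q=np.atleast_2d(q); c,s=np.cos(a),np.sin(a)
    return np.c_[x+c*q[:,0]-s*q[:,1], y+s*q[:,0]+c*q[:,1], q[:,2]]
def inv(p,P):
    x,y,a=p; c,s=np.cos(a),np.sin(a); dx,dy=P[0]-x,P[1]-y; return np.array([c*dx+s*dy,-s*dx+c*dy])*1e3
if __name__=="__main__":
    r=np.load('w1.npy',allow_pickle=True).item()
    px=lambda a:np.array(a)/4+[220,70]
    pts=[((40,63),(45,111,14)),((737,67),(45,-111,14)),((57,412),(-48.5,98,58))]
    U=np.array([px(a) for a,_ in pts]); Q=np.array([b for _,b in pts])/1e3
    f=lambda p:(proj(r,rack(p,Q))-U).ravel()
    o=least_squares(f,[.63,-.083,-.09]); print(o.x.round(4),o.fun.round(2)); p=o.x
    W=lambda a,z:inv(p,atz(r,*px(a),z))
    print('lug R front (z14)',W((678,440),.014).round(1),'L',W((100,440),.014).round(1))
    print('rest top',W((700,398),.046).round(1),W((665,362),.046).round(1))
    print('rail top near edge',W((250,88),.046).round(1),W((550,88),.046).round(1))
    ne=[(174,460),(257,427),(341,435),(425,458),(509,458),(594,436)]
    fe=[(163,160),(249,121),(338,127),(426,155),(515,152),(604,130)]
    for a,b in zip(ne,fe): print('mod near',W(a,.076).round(1),'far',W(b,.076).round(1))
    for a in [(150,156),(620,156),(152,318),(615,320)]: print('pin',W(a,.06).round(1))
    print('bar at',W((73,560),.046).round(1))
E
python3 fit.py
```

```text
[ 0.6299 -0.0817 -0.0791] [-1.64  3.73  0.81  0.64  0.79 -4.3 ]
lug R front (z14) [-73.3 -96.5] L [-71.1  98.7]
rest top [-53.6 -95.8] [-42.3 -84.6]
rail top near edge [38.8 39. ] [ 37.8 -48. ]
mod near [-64.9  61.6] far [18.2 59.6]
mod near [-55.5  37.3] far [28.1 35.9]
mod near [-58.1  13.3] far [26.3 12. ]
mod near [-65.1 -10.6] far [ 18.7 -11.6]
mod near [-65.3 -34.8] far [ 19.3 -35.7]
mod near [-59.1 -59. ] far [ 24.7 -59.6]
pin [19.7 66.4]
pin [ 18.3 -66.7]
pin [-25.8  68.7]
pin [-27.9 -66.6]
bar at [-103.7  101.8]
```

```bash
cat > fit2.py <<'E'
from fit import *
r=np.load('w1.npy',allow_pickle=True).item()
px=lambda a:np.array(a)/4+[220,70]
# (pix, z, rack x or None, rack y or None)
C=[((57,412),58,-48.5,98),((678,440),14,-66,None),((100,440),14,-66,None),((250,89),46,42,None),((550,89),46,42,None),
 ((40,63),14,None,111),((737,67),14,None,-111)]
ne=[(174,460),(257,427),(341,435),(425,458),(509,458),(594,436)]
fe=[(163,160),(249,121),(338,127),(426,155),(515,152),(604,130)]
for a,b,y in zip(ne,fe,[60,36,12,-12,-36,-60]): C+=[(a,76,None,y),(b,76,None,y)]
def f(p):
    o=[]
    for a,z,x,y in C:
        v=inv(p,atz(r,*px(a),z/1e3))
        if x is not None:o.append(v[0]-x)
        if y is not None:o.append(v[1]-y)
    return o
o=least_squares(f,[.63,-.083,-.09],x_scale=[1,1,1]); p=o.x; print(p.round(4),np.round(o.fun,1))
np.save('rack.npy',p)
W=lambda a,z:inv(p,atz(r,*px(a),z))
for a,b in zip(ne,fe): print('near',W(a,.076).round(1),'far',W(b,.076).round(1))
for a in [(40,63),(737,67)]: print('base',W(a,.014).round(1))
print('rest',W((700,398),.046).round(1),W((665,362),.046).round(1))
print('bar',W((73,560),.046).round(1),W((68,480),.046).round(1))
print('start pts world near edge home', [rack(p,[[-.042,y/1e3,0]])[0,:2].round(4).tolist() for y in [60,36,12,-12,-36,-60]])
rt=np.load('top0.npy',allow_pickle=True).item()
h=rack(p,[[-.0485,.098,.04]])[0]; print('hinge',h)
cap=inv(p,atz(rt,295,250,.04)); hh=np.array([-48.5,98]); d=cap-hh; print('cap len',np.hypot(*d),'angle',np.arctan2(-d[0],-d[1]))
E
python3 fit2.py
```

```text
[ 0.6247 -0.0808 -0.091 ] [-1.   0.3 -0.8 -1.   1.4  1.4 -2.3  1.2  0.4 -0.6  0.2 -0.2  0.2 -0.1
  0.2  0.2  0.1  0.2 -0.1  0.3]
near [-60.3  60.4] far [22.9 59.4]
near [-50.6  36.2] far [33.  35.8]
near [-52.9  12.2] far [31.4 11.9]
near [-59.6 -11.8] far [ 24.2 -11.8]
near [-59.6 -35.9] far [ 25.  -35.8]
near [-53.1 -60.1] far [ 30.7 -59.7]
base [ 53.4 108.7]
base [  52.4 -109.8]
rest [-47.1 -96.8] [-36.  -85.5]
bar [-99.5 100.1] [-73.3  99.9]
start pts world near edge home [[0.5883, -0.0172], [0.5861, -0.0411], [0.5839, -0.065], [0.5818, -0.0889], [0.5796, -0.1128], [0.5774, -0.1367]]
hinge [0.5852701  0.02121021 0.04      ]
cap len 203.50754935921552 angle 1.5920147579244872
```

```bash
cat > go.py <<'E'
import sys
from fit import *
p=np.load('rack.npy')
def go(x,y,z): 
    s=env.sense(); print('rack pos',inv(p,s["eef_pos"]).round(1),np.round(s["eef_pos"][2]*1e3,1)); delta(rack(p,[[x/1e3,y/1e3,z/1e3]])[0],p[2])
    F=s["contact_force"]; c,sn=np.cos(p[2]),np.sin(p[2]); print('Frack',round(c*F[0]+sn*F[1],2),round(-sn*F[0]+c*F[1],2))
if __name__=="__main__": go(*map(float,sys.argv[1:4]))
E
python3 go.py -90 60 30
```

```text
rack pos [-54.1  -9.3] 249.8
t 1.8 pos [ 0.57   -0.0851  0.2498] F [-0.52 -0.35 -0.19] shift mm [-35.7 -69.2 219.9] rot [-0.0006  0.0009  0.0009]
Frack -0.48 -0.39
```

Emit:
{"api": "drive_tool", "payload": {"commands": [[-36, -69, 20, 0, 0, 0, 0], [-36, -69, 30, 0, 0, 0, 0], [-36, -69, 75, 0, 0, 0, 0], [-36, -69, 120, 0, 0, 0, 0], [-36, -69, 160, 0, 0, 0, 0], [-36, -69, 200, 0, 0, 0, 0], [-36, -69, 220, 0, 0, 0, 0], [-36, -69, 220, 0, 0, 0, 0]]}}

```text
t: 2.6
eef_pos: [0.5378, -0.014, 0.0274]
orientation: [[0.996, -0.092, -0.006], [-0.092, -0.996, 0.001], [-0.006, -0.0, -1.0]]
contact_force: [-0.3, 0.7, 0.8]
finger_gap: 0.0007
```

```bash
python3 go.py -63 60 30; python3 -c "
from h import *
r=wrist('pics/w2.png')"
```

```text
rack pos [-92.6  58.6] 27.4
t 2.6 pos [ 0.5378 -0.014   0.0274] F [-0.29  0.66  0.79] shift mm [29.6 -1.4 -2.8] rot [-0.0005  0.0058 -0.0007]
Frack -0.35 0.63
[ 0.5378 -0.014   0.0274] 2.6 [-0.3  0.7  0.8] 0.0007289090431971987
```

View pics/w2.png

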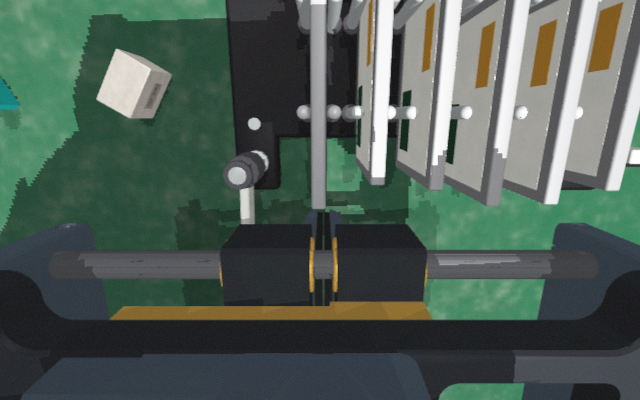

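Module 1's near edge (318,208) is centred on the shut fingers (322,212). I'll push in two stages: first short of home, then in small steps while watching the force.

Emit:
{"api": "drive_tool", "payload": {"commands": [[6, -1, -3, 0, 0.006, 0, 0], [12, -1, -3, 0, 0.006, 0, 0], [16, -1, -3, 0, 0.006, 0, 0], [20, -1, -3, 0, 0.006, 0, 0], [24, -1, -3, 0, 0.006, 0, 0], [27, -1, -3, 0, 0.006, 0, 0], [29, -1, -3, 0, 0.006, 0, 0], [30, -1, -3, 0, 0.006, 0, 0]]}}

```text
t: 3.45
eef_pos: [0.5691, -0.0157, 0.032]
orientation: [[0.996, -0.091, 0.002], [-0.091, -0.996, 0.0], [0.002, -0.001, -1.0]]
contact_force: [-1.4, -0.3, 0.2]
finger_gap: 0.0008
```

```bash
python3 go.py -58 60 30; python3 -c "
from h import *
r=wrist('pics/w3.png')"
```

```text
rack pos [-61.2  59.8] 32.0
t 3.45 pos [ 0.5691 -0.0157  0.032 ] F [-1.4  -0.31  0.25] shift mm [ 3.2 -0.2  2. ] rot [-0.0005 -0.0025 -0.0005]
Frack -1.37 -0.43
[ 0.5691 -0.0157  0.032 ] 3.45 [-1.4 -0.3  0.2] 0.0008484530646575867
```

View pics/w3.png

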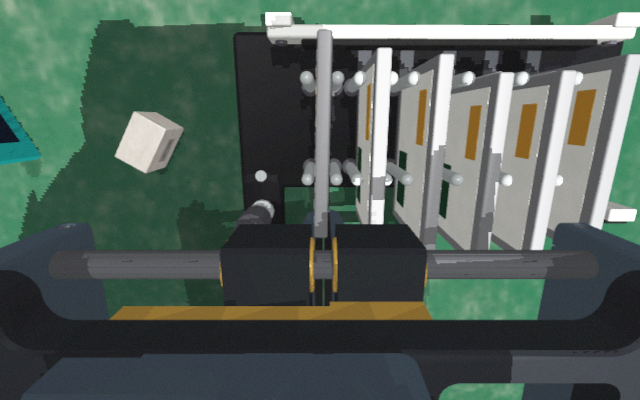

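```bash
python3 -c "
from fit import *
p=np.load('rack.npy');r=np.load('w3.npy',allow_pickle=True).item()
print(inv(p,atz(r,323,31,.076)),inv(p,atz(r,290,39.5,.046)),inv(p,atz(r,550,39.5,.046)))
import cv2
a=cv2.imread('pics/w3.png')[0:90,260:400]; cv2.imwrite('pics/w3c.png',cv2.resize(a,(784,504),interpolation=cv2.INTER_CUBIC))"
```

```text
[39.44199771 59.79061045] [43.33421268 75.31837569] [ 43.07435756 -46.71425756]
```

View pics/w3c.png

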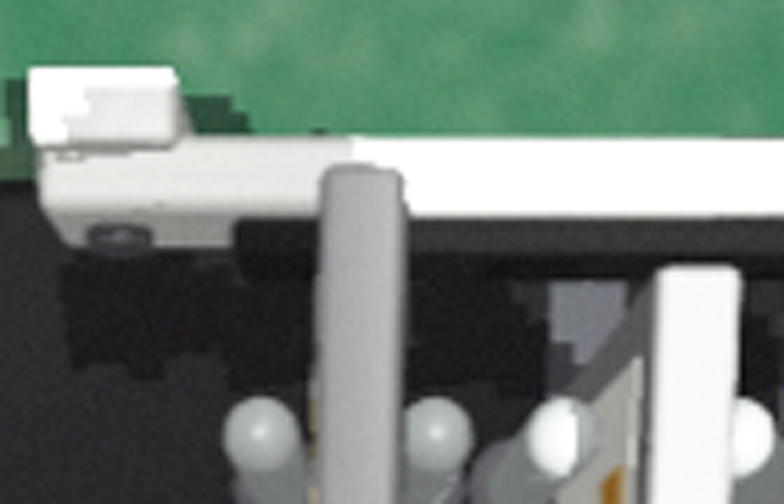

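Emit:
{"api": "drive_tool", "payload": {"commands": [[0.5, 0, 0, 0, -0.002, 0, 0], [1, 0, 0, 0, -0.002, 0, 0], [1.5, 0, 0, 0, -0.002, 0, 0], [2, 0, 0, 0, -0.002, 0, 0], [2.4, 0, 0, 0, -0.002, 0, 0], [2.8, 0, 0, 0, -0.002, 0, 0], [3.2, 0, 0, 0, -0.002, 0, 0], [3.2, 0, 0, 0, -0.002, 0, 0]]}}

```text
t: 4.3
eef_pos: [0.5704, -0.0158, 0.0316]
orientation: [[0.996, -0.091, -0.003], [-0.091, -0.996, 0.001], [-0.004, -0.0, -1.0]]
contact_force: [-12.2, 1.7, 9.1]
finger_gap: 0.0002
```

```bash
python3 go.py -58 60 30
```

```text
rack pos [-59.9  59.8] 31.6
t 4.3 pos [ 0.5704 -0.0158  0.0316] F [-12.24   1.65   9.13] shift mm [ 1.9 -0.2  1.6] rot [-0.0005  0.0035 -0.0004]
Frack -12.34 0.53
```

```bash
python3 -c "
from h import *
from fit import inv
r=wrist('pics/w4.png')
p=np.load('rack.npy')
a=cv2.imread('pics/w4.png')[0:90,260:400]; cv2.imwrite('pics/w4c.png',cv2.resize(a,(784,504),interpolation=cv2.INTER_CUBIC))"
```

```text
[ 0.5704 -0.0158  0.0316] 4.3 [-12.2   1.7   9.1] 0.00023334618950762536
```

View pics/w4c.png

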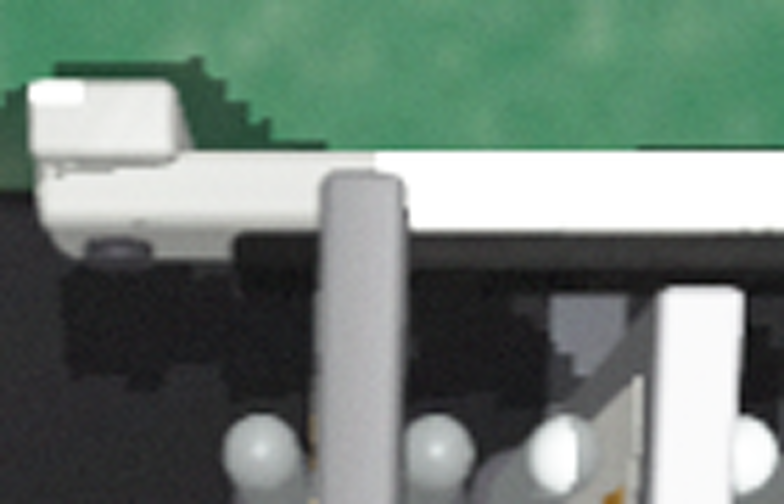

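```bash
python3 -c "
from fit import *
p=np.load('rack.npy')
for n,a,b in [('w3',165,217),('w4',171,232)]:
    r=np.load(n+'.npy',allow_pickle=True).item()
    print(inv(p,atz(r,260+362/5.6,a/5.6,.076)),inv(p,atz(r,260+450/5.6,b/5.6,.046)), inv(p,atz(r,260+450/5.6,b/5.6,.046))[0]-inv(p,atz(r,260+362/5.6,a/5.6,.076))[0])"
```

```text
[39.96762539 59.16912098] [43.60566243 51.67037697] 3.6380370420932877
[40.88391448 59.17832931] [43.58492779 51.71137757] 2.7010133070222935
```

Emit:
{"api": "drive_tool", "payload": {"commands": [[1, 0, 0, 0, 0.003, 0, 0], [1.5, 0, 0, 0, 0.003, 0, 0], [2, 0, 0, 0, 0.003, 0, 0], [2.3, 0, 0, 0, 0.003, 0, 0], [2.6, 0, 0, 0, 0.003, 0, 0], [2.6, 0, 0, 0, 0.003, 0, 0], [2.6, 0, 0, 0, 0.003, 0, 0], [2.6, 0, 0, 0, 0.003, 0, 0]]}}

```text
t: 5.15
eef_pos: [0.5704, -0.0157, 0.0312]
orientation: [[0.996, -0.091, -0.006], [-0.091, -0.996, 0.001], [-0.006, -0.0, -1.0]]
contact_force: [-16.1, 1.9, 11.0]
finger_gap: 0.0007
```

```bash
python3 go.py -58 60 30; python3 go.py -88 36 30 | sed -n 2p;  python3 -c "
from h import *
r=wrist('pics/w5.png')
a=cv2.imread('pics/w5.png')[0:90,260:400]; cv2.imwrite('pics/w5c.png',cv2.resize(a,(784,504),interpolation=cv2.INTER_CUBIC))"
```

```text
rack pos [-59.9  59.9] 31.2
t 5.15 pos [ 0.5704 -0.0157  0.0312] F [-16.13   1.85  11.04] shift mm [ 1.9 -0.1  1.1] rot [-0.0004  0.0057 -0.0002]
Frack -16.23 0.38
t 5.15 pos [ 0.5704 -0.0157  0.0312] F [-16.13   1.85  11.04] shift mm [-28.1  23.9   1.3] rot [-0.0004  0.0057 -0.0002]
[ 0.5704 -0.0157  0.0312] 5.15 [-16.1   1.9  11. ] 0.0006789625802108956
```

View pics/w5c.png

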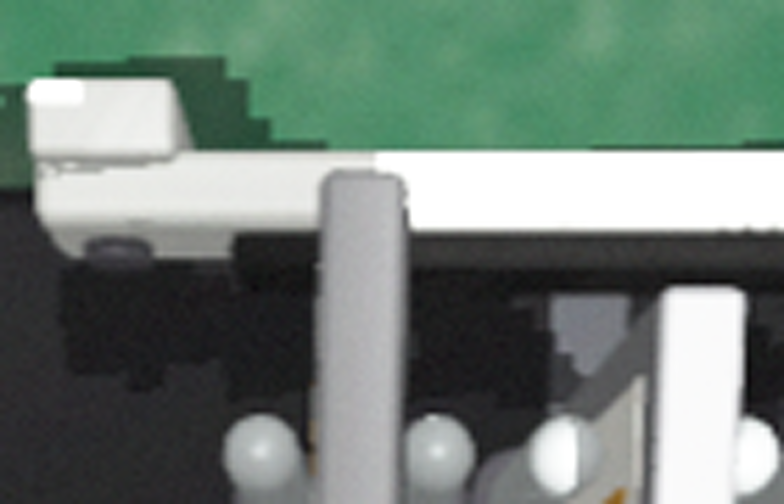

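Module 1 is at a hard stop: the TCP did not move between 12 and 16 N, and its far edge is at the rubber. On to module 2.

Emit:
{"api": "drive_tool", "payload": {"commands": [[-14, 0, 1, 0, 0.005, 0, 0], [-16, 6, 1, 0, 0.005, 0, 0], [-16, 16, 1, 0, 0.005, 0, 0], [-16, 24, 1, 0, 0.005, 0, 0], [-12, 24, 1, 0, 0.005, 0, 0], [-8, 24, 1, 0, 0.005, 0, 0], [-5, 24, 1, 0, 0.005, 0, 0], [-3, 24, 1, 0, 0.005, 0, 0]]}}

```text
t: 6.0
eef_pos: [0.5658, -0.0392, 0.0302]
orientation: [[0.996, -0.091, -0.001], [-0.091, -0.996, 0.0], [-0.001, -0.0, -1.0]]
contact_force: [-1.0, 0.1, 0.0]
finger_gap: 0.0005
```

```bash
python3 go.py -59.9 36 30
```

```text
rack pos [-62.4  36. ] 30.2
t 6.0 pos [ 0.5658 -0.0392  0.0302] F [-1.02  0.08  0.02] shift mm [2.5 0.  0.2] rot [-0.0004  0.0006 -0.    ]
Frack -1.02 -0.02
```

Emit:
{"api": "drive_tool", "payload": {"commands": [[0.7, 0, 0, 0, 0, 0, 0], [1.4, 0, 0, 0, 0, 0, 0], [2, 0, 0, 0, 0, 0, 0], [2.6, 0, 0, 0, 0, 0, 0], [3.2, 0, 0, 0, 0, 0, 0], [3.8, 0, 0, 0, 0, 0, 0], [4.2, 0, 0, 0, 0, 0, 0], [4.2, 0, 0, 0, 0, 0, 0]]}}

```text
t: 6.8
eef_pos: [0.5682, -0.0394, 0.0298]
orientation: [[0.996, -0.091, -0.004], [-0.091, -0.996, 0.001], [-0.004, -0.001, -1.0]]
contact_force: [-11.1, 0.8, 9.2]
finger_gap: 0.0
```

```bash
python3 go.py -59.9 36 30
```

```text
rack pos [-60.   36.1] 29.8
t 6.8 pos [ 0.5682 -0.0394  0.0298] F [-11.09   0.76   9.21] shift mm [ 0.1  0.1 -0.2] rot [-0.0005  0.0043  0.    ]
Frack -11.11 -0.25
```

Module 2 stopped at x = -60.0 with 11 N, the same stop as module 1. Module 3 next.

Emit:
{"api": "drive_tool", "payload": {"commands": [[-14, 0, 0, 0, 0.004, 0, 0], [-16, 6, 0, 0, 0.004, 0, 0], [-16, 16, 0, 0, 0.004, 0, 0], [-16, 24, 0, 0, 0.004, 0, 0], [-12, 24, 0, 0, 0.004, 0, 0], [-8, 24, 0, 0, 0.004, 0, 0], [-5, 24, 0, 0, 0.004, 0, 0], [-3, 24, 0, 0, 0.004, 0, 0]]}}

```text
t: 7.6
eef_pos: [0.5634, -0.0629, 0.0298]
orientation: [[0.996, -0.091, -0.0], [-0.091, -0.996, 0.001], [-0.0, -0.001, -1.0]]
contact_force: [-0.6, 0.7, 0.9]
finger_gap: 0.0004
```

Emit:
{"api": "drive_tool", "payload": {"commands": [[0.7, 0, 0, 0, 0, 0, 0], [1.4, 0, 0, 0, 0, 0, 0], [2, 0, 0, 0, 0, 0, 0], [2.6, 0, 0, 0, 0, 0, 0], [3.2, 0, 0, 0, 0, 0, 0], [3.8, 0, 0, 0, 0, 0, 0], [4.2, 0, 0, 0, 0, 0, 0], [4.2, 0, 0, 0, 0, 0, 0]]}}

```text
t: 8.4
eef_pos: [0.5659, -0.063, 0.0295]
orientation: [[0.996, -0.09, -0.004], [-0.09, -0.996, 0.001], [-0.004, -0.001, -1.0]]
contact_force: [-10.9, 1.5, 8.6]
finger_gap: 0.0009
```

```bash
python3 go.py -59.9 12 30
```

```text
rack pos [-60.1  12.4] 29.5
t 8.4 pos [ 0.5659 -0.063   0.0295] F [-10.91   1.48   8.58] shift mm [ 0.2  0.4 -0.5] rot [-0.0007  0.0039  0.0004]
Frack -11.0 0.49
```

Module 3 is home at x = -60.1. Modules 4 and 5 stick out about 18 mm, so I'll back off further for them.

Emit:
{"api": "drive_tool", "payload": {"commands": [[-18, 0, 0, 0, 0.004, 0, 0], [-26, 2, 0, 0, 0.004, 0, 0], [-27, 13, 0, 0, 0.004, 0, 0], [-27, 24, 0, 0, 0.004, 0, 0], [-22, 24, 0, 0, 0.004, 0, 0], [-15, 24, 0, 0, 0.004, 0, 0], [-9, 24, 0, 0, 0.004, 0, 0], [-5, 24, 0, 0, 0.004, 0, 0]]}}

```text
t: 9.2
eef_pos: [0.5597, -0.0864, 0.0295]
orientation: [[0.996, -0.09, 0.0], [-0.09, -0.996, 0.001], [0.0, -0.001, -1.0]]
contact_force: [-1.5, -0.1, 0.5]
finger_gap: 0.0004
```

```bash
python3 go.py -59.9 -12 30
```

```text
rack pos [-64.2 -11.4] 29.5
t 9.2 pos [ 0.5597 -0.0864  0.0295] F [-1.53 -0.08  0.47] shift mm [ 4.3  0.6 -0.5] rot [-0.0007 -0.0003  0.0006]
Frack -1.51 -0.22
```

Emit:
{"api": "drive_tool", "payload": {"commands": [[1, 0.3, 0, 0, 0, 0, 0], [2, 0.5, 0, 0, 0, 0, 0], [3, 0.5, 0, 0, 0, 0, 0], [4, 0.5, 0, 0, 0, 0, 0], [4.7, 0.5, 0, 0, 0, 0, 0], [5.4, 0.5, 0, 0, 0, 0, 0], [6, 0.5, 0, 0, 0, 0, 0], [6, 0.5, 0, 0, 0, 0, 0]]}}

```text
t: 10.0
eef_pos: [0.5648, -0.0873, 0.0292]
orientation: [[0.996, -0.09, -0.001], [-0.09, -0.996, 0.001], [-0.001, -0.001, -1.0]]
contact_force: [-5.1, 1.1, 2.6]
finger_gap: 0.0003
```

```bash
python3 go.py -59.9 -12 30
```

```text
rack pos [-59.  -11.9] 29.2
t 10.0 pos [ 0.5648 -0.0873  0.0292] F [-5.12  1.09  2.61] shift mm [-0.9  0.1 -0.8] rot [-0.0009  0.0014  0.0006]
Frack -5.19 0.62
```

Emit:
{"api": "drive_tool", "payload": {"commands": [[1, 0, 0, 0, 0.001, 0, 0], [1.5, 0, 0, 0, 0.001, 0, 0], [2, 0, 0, 0, 0.001, 0, 0], [2, 0, 0, 0, 0.001, 0, 0], [2, 0, 0, 0, 0.001, 0, 0], [2, 0, 0, 0, 0.001, 0, 0], [2, 0, 0, 0, 0.001, 0, 0], [2, 0, 0, 0, 0.001, 0, 0]]}}

```text
t: 10.8
eef_pos: [0.5648, -0.0872, 0.029]
orientation: [[0.996, -0.09, -0.004], [-0.09, -0.996, 0.002], [-0.004, -0.001, -1.0]]
contact_force: [-14.4, 1.4, 11.8]
finger_gap: 0.0003
```

```bash
python3 go.py -59.9 -12 30;python3 -c "
from h import *
r=wrist('pics/w6.png')"
```

```text
rack pos [-59.1 -11.8] 29.0
t 10.8 pos [ 0.5648 -0.0872  0.029 ] F [-14.38   1.41  11.84] shift mm [-0.8  0.2 -1. ] rot [-0.0012  0.0045  0.0006]
Frack -14.45 0.1
[ 0.5648 -0.0872  0.029 ] 10.8 [-14.4   1.4  11.8] 0.0003422300718876861
```

View pics/w6.png

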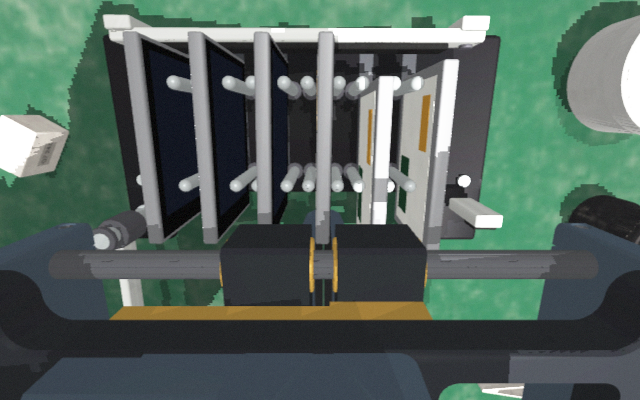

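```bash
python3 -c "
import cv2
a=cv2.imread('pics/w6.png')[10:70,100:360]; cv2.imwrite('pics/w6c.png',cv2.resize(a,(1040*3//4,240*3//4*1),interpolation=cv2.INTER_CUBIC)[:, :800])
for i,x in enumerate([100,230]):
  cv2.imwrite(f'pics/w6c{i}.png',cv2.resize(cv2.imread('pics/w6.png')[15:65,x:x+130],(780,300),interpolation=cv2.INTER_CUBIC))"
```

```text
(no output)
```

View pics/w6c0.png

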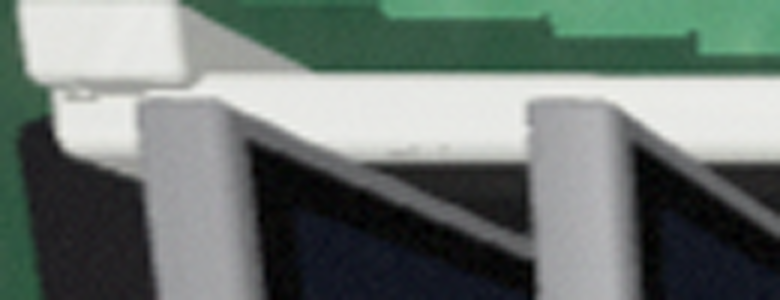

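View pics/w6c1.png

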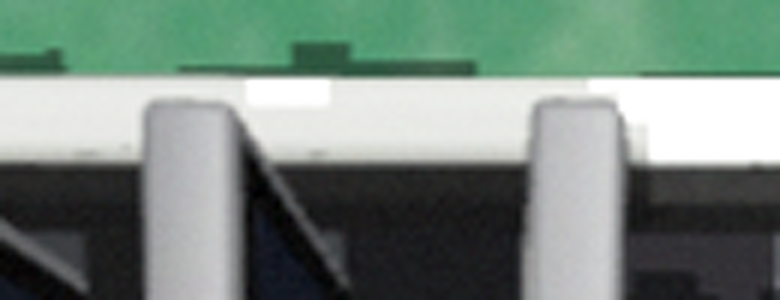

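Modules 1–4 now line up at the rail (far edges at v≈31). Continuing with module 5; I'll compare all six afterwards.

Emit:
{"api": "drive_tool", "payload": {"commands": [[-18, 0, 0, 0, 0.004, 0, 0], [-27, 2, 0, 0, 0.004, 0, 0], [-28, 13, 0, 0, 0.004, 0, 0], [-28, 24, 0, 0, 0.004, 0, 0], [-22, 24, 0, 0, 0.004, 0, 0], [-15, 24, 0, 0, 0.004, 0, 0], [-8, 24, 0, 0, 0.004, 0, 0], [-4, 24, 0, 0, 0.004, 0, 0]]}}

```text
t: 11.65
eef_pos: [0.5598, -0.1107, 0.029]
orientation: [[0.996, -0.09, 0.0], [-0.09, -0.996, 0.001], [-0.0, -0.001, -1.0]]
contact_force: [-1.1, -0.9, 0.8]
finger_gap: 0.0001
```

```bash
python3 go.py -59.9 -36 30
```

```text
rack pos [-61.9 -35.7] 29.0
t 11.65 pos [ 0.5598 -0.1107  0.029 ] F [-1.09 -0.9   0.85] shift mm [ 2.   0.3 -1. ] rot [-0.0011  0.      0.0009]
Frack -1.0 -1.0
```

Emit:
{"api": "drive_tool", "payload": {"commands": [[0.7, 0, 0, 0, 0, 0, 0], [1.4, 0.3, 0, 0, 0, 0, 0], [2, 0.3, 0, 0, 0, 0, 0], [2.6, 0.3, 0, 0, 0, 0, 0], [3.2, 0.3, 0, 0, 0, 0, 0], [3.8, 0.3, 0, 0, 0, 0, 0], [4.6, 0.3, 0, 0, 0, 0, 0], [4.6, 0.3, 0, 0, 0, 0, 0]]}}

```text
t: 12.45
eef_pos: [0.5616, -0.1108, 0.0285]
orientation: [[0.996, -0.09, -0.005], [-0.09, -0.996, 0.002], [-0.006, -0.002, -1.0]]
contact_force: [-16.4, 1.6, 13.5]
finger_gap: 0.0002
```

```bash
python3 go.py -59.9 -36 30
```

```text
rack pos [-60.1 -35.6] 28.5
t 12.45 pos [ 0.5616 -0.1108  0.0285] F [-16.35   1.56  13.45] shift mm [ 0.2  0.4 -1.5] rot [-0.0017  0.0056  0.0012]
Frack -16.42 0.07
```

Emit:
{"api": "drive_tool", "payload": {"commands": [[-14, 0, -1, 0, 0.005, 0, 0], [-18, 6, -1, 0, 0.005, 0, 0], [-18, 16, -1, 0, 0.005, 0, 0], [-18, 24.5, -1, 0, 0.005, 0, 0], [-12, 24.5, -1, 0, 0.005, 0, 0], [-8, 24.5, -1, 0, 0.005, 0, 0], [-5, 24.5, -1, 0, 0.005, 0, 0], [-3, 24.5, -1, 0, 0.005, 0, 0]]}}

```text
t: 13.25
eef_pos: [0.5569, -0.1348, 0.0294]
orientation: [[0.996, -0.089, -0.0], [-0.089, -0.996, 0.002], [-0.001, -0.002, -1.0]]
contact_force: [-1.1, 0.0, 1.2]
finger_gap: 0.0005
```

Emit:
{"api": "drive_tool", "payload": {"commands": [[0.7, 0, 0, 0, 0, 0, 0], [1.4, 0, 0, 0, 0, 0, 0], [2, 0, 0, 0, 0, 0, 0], [2.6, 0, 0, 0, 0, 0, 0], [3.2, 0, 0, 0, 0, 0, 0], [3.8, 0, 0, 0, 0, 0, 0], [4.2, 0, 0, 0, 0, 0, 0], [4.4, 0, 0, 0, 0, 0, 0]]}}

```text
t: 14.05
eef_pos: [0.5591, -0.1348, 0.0291]
orientation: [[0.996, -0.089, -0.005], [-0.089, -0.996, 0.003], [-0.005, -0.002, -1.0]]
contact_force: [-15.3, 1.4, 12.6]
finger_gap: 0.0008
```

```bash
python3 go.py -59.9 -60 30; python3 go.py -75 0 110
```

```text
rack pos [-60.3 -59.7] 29.1
t 14.05 pos [ 0.5591 -0.1348  0.0291] F [-15.34   1.44  12.58] shift mm [ 0.4  0.3 -0.9] rot [-0.0023  0.005   0.0017]
Frack -15.41 0.04
rack pos [-60.3 -59.7] 29.1
t 14.05 pos [ 0.5591 -0.1348  0.0291] F [-15.34   1.44  12.58] shift mm [-15.  -59.9 -80.7] rot [-0.0023  0.005   0.0017]
Frack -15.41 0.04
```

Emit:
{"api": "drive_tool", "payload": {"commands": [[-12, 0, 0, 0, 0.005, 0, 0], [-20, 0, -10, 0, 0.005, 0, 0], [-20, 0, -40, 0, 0.005, 0, 0], [-20, 0, -80, 0, 0.005, 0, 0], [-5, -20, -100, 0, 0.005, 0, 0], [10, -50, -100, 0, 0.005, 0, 0], [15, -60, -100, -0.002, 0.005, 0, 0], [15, -60, -100, -0.002, 0.005, 0, 0]]}}

```text
t: 14.85
eef_pos: [0.5801, -0.0757, 0.1295]
orientation: [[0.996, -0.088, 0.001], [-0.088, -0.996, 0.0], [0.001, -0.0, -1.0]]
contact_force: [-0.6, -0.9, -1.0]
finger_gap: 0.0005
```

```bash
python3 -c "
from h import *
r=wrist('pics/w7.png')"
```

```text
[ 0.5801 -0.0757  0.1295] 14.85 [-0.6 -0.9 -1. ] 0.0005295547119807868
```

View pics/w7.png

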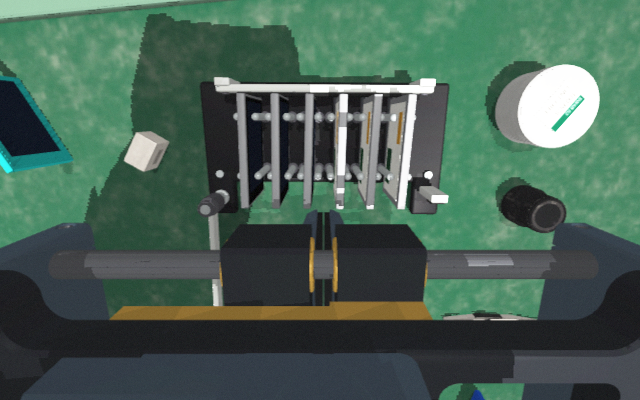

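```bash
python3 -c "
import cv2
a=cv2.imread('pics/w7.png')
cv2.imwrite('pics/w7a.png',cv2.resize(a[75:115,225:425],(800,160),interpolation=cv2.INTER_CUBIC))
cv2.imwrite('pics/w7b.png',cv2.resize(a[180:220,225:425],(800,160),interpolation=cv2.INTER_CUBIC))
cv2.imwrite('pics/w7ab.png',cv2.vconcat([cv2.imread('pics/w7a.png'),cv2.imread('pics/w7b.png')]))"
```

```text
(no output)
```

View pics/w7ab.png

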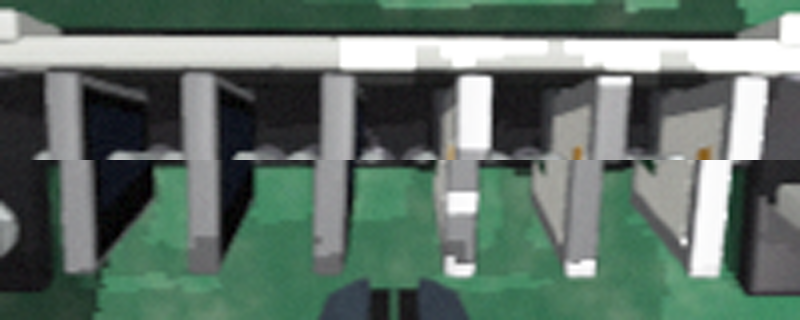

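```bash
python3 -c "
from fit import *
p=np.load('rack.npy');r=np.load('w7.npy',allow_pickle=True).item()
for a,b in zip([(80,272),(205,272),(329,274),(459,276),(580,276),(704,276)],[(62,72),(198,71),(338,73),(475,75),(612,77),(750,78)]):
  print(inv(p,atz(r,225+a[0]/4,180+(a[1]-160)/4,.076)).round(1),inv(p,atz(r,225+b[0]/4,75+b[1]/4,.076)).round(1))
print('rail white edge',[inv(p,atz(r,225+u/4,75+v/4,.046)).round(1) for u,v in [(120,67),(650,71)]])
print('rail ends',[inv(p,atz(r,u,v,.046)).round(1) for u,v in [(216,84),(434,87)]])
print('bar', inv(p,atz(r,214,230,.046)).round(1),inv(p,atz(r,216,300,.046)).round(1),'hinge top',inv(p,atz(r,208,206,.058)).round(1))
"
```

```text
[-43.   60.9] [40.6 59. ]
[-42.9  37. ] [40.8 35.3]
[-43.3  13.3] [40.6 10.9]
[-43.6 -11.5] [ 40.3 -13. ]
[-43.6 -34.6] [ 40.  -36.9]
[-43.5 -58.3] [ 39.9 -61. ]
rail white edge [array([43.8, 55.2]), array([ 43.2, -49.4])]
rail ends [array([49.5, 85.5]), array([ 47.6, -85.8])]
bar [-72.2  97.4] [-142.   101.5] hinge top [-46.7  96.1]
```

All six sit evenly: near edges at -42.9 to -43.6 mm and far edges at +39.9 to +40.8 mm, which is uniform apart from a constant offset of about 1.3 mm. Now to the left side of the bar.

```bash
python3 go.py -165 132 129; python3 -c "
from h import *
s=env.sense(); print(s['joints'])"
```

```text
rack pos [-45.4   0.3] 129.1
t 14.9 pos [ 0.5794 -0.0764  0.1291] F [-0.28 -0.97 -0.78] shift mm [-119.2 -132.1    0.2] rot [-0.0003  0.0004  0.0029]
Frack -0.19 -0.99
[-1.71059132e-01  3.17756043e-01  2.00672034e+00  3.36524315e-04
  8.17577257e-01  1.48760671e+00]
```

Emit:
{"api": "drive_tool", "payload": {"commands": [[-30, -33, 0, 0, 0, 0.003, 0], [-60, -66, 0, 0, 0, 0.003, 0], [-90, -99, 0, 0, 0, 0.003, 0], [-119, -132, 0, 0, 0, 0.003, 0], [-119, -132, 20, 0, 0, 0.003, 0], [-119, -132, 55, 0, 0, 0.003, 0], [-119, -132, 85, 0, 0, 0.003, 0], [-119, -132, 99, 0, 0, 0.003, 0]]}}

```text
t: 15.7
eef_pos: [0.4705, 0.0647, 0.028]
orientation: [[0.996, -0.092, -0.004], [-0.092, -0.996, -0.0], [-0.004, 0.0, -1.0]]
contact_force: [-0.6, -0.6, 0.8]
finger_gap: 0.0003
```

```bash
cat > arc.py <<'E'
from fit import *
p=np.load('rack.npy'); s=env.sense(); q=inv(p,s["eef_pos"]); R=np.array(s["orientation"])
print(round(s["t"],2),q.round(1),s["eef_pos"][2])
yaw=np.arctan2(R[1,0],R[0,0])-p[2]; print('yaw err',yaw)
for th in [1.6,1.5,1.4,1.3,1.2,1.1,1.,.9,.8,.7,.6,.5,.4,.3,.2,.1,.05,0]:
    d=np.array([-np.sin(th),-np.cos(th)]); n=np.array([np.cos(th),-np.sin(th)])
    c=np.array([-48.5,98])+120*d-n*(2.5+17*np.cos(th)+13.5*np.sin(th))
    v=c-q; print(th,c.round(0),'tool',v[0].round(0),(-v[1]).round(0))
E
python3 arc.py; python3 -c "
from h import *
r=wrist('pics/w8.png')"
```

```text
15.7 [-166.8  130.9] 0.02801281678343461
yaw err -0.000776782929981984
1.6 [-168.  117.] tool -1.0 14.0
1.5 [-169.  107.] tool -3.0 24.0
1.4 [-170.   96.] tool -3.0 35.0
1.3 [-169.   85.] tool -3.0 46.0
1.2 [-168.   74.] tool -1.0 57.0
1.1 [-166.   63.] tool 1.0 67.0
1.0 [-162.   53.] tool 5.0 78.0
0.9 [-157.   42.] tool 10.0 89.0
0.8 [-151.   32.] tool 15.0 99.0
0.7 [-144.   22.] tool 22.0 109.0
0.6 [-136.   13.] tool 31.0 118.0
0.5 [-127.    4.] tool 40.0 127.0
0.4 [-117.   -3.] tool 50.0 134.0
0.3 [-106.  -10.] tool 61.0 141.0
0.2 [-94. -15.] tool 73.0 146.0
0.1 [-81. -19.] tool 86.0 150.0
0.05 [-75. -21.] tool 92.0 152.0
0 [-68. -22.] tool 99.0 153.0
[0.4705 0.0647 0.028 ] 15.7 [-0.6 -0.6  0.8] 0.0002768872507942833
```

View pics/w8.png

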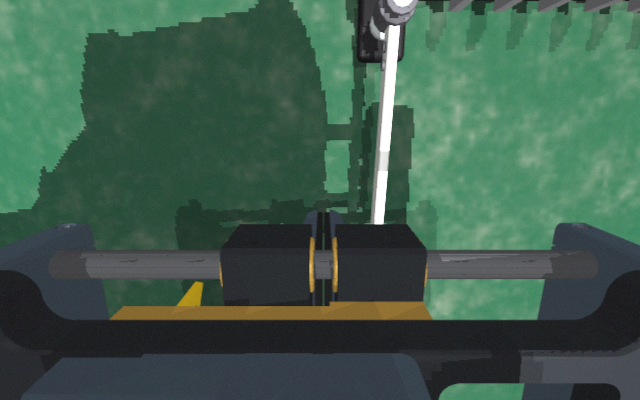

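The fingertip (322,215) is on the left of the bar (378,220), clear of everything else. Sweeping it shut along the arc.

Emit:
{"api": "drive_tool", "payload": {"commands": [[-1, 7, -1, 0, 0.003, 0, 0], [-2, 14, -1, 0, 0.003, 0, 0], [-3, 22, -1, 0, 0.003, 0, 0], [-3, 30, -1, 0, 0.003, 0, 0], [-3, 38, -1, 0, 0.003, 0, 0], [-3, 46, -1, 0, 0.003, 0, 0], [-1, 56, -1, 0, 0.003, 0, 0], [1, 66, -1, 0, 0.003, 0, 0]]}}

```text
t: 16.55
eef_pos: [0.4652, -0.002, 0.0283]
orientation: [[0.996, -0.092, -0.002], [-0.092, -0.996, -0.0], [-0.002, 0.001, -1.0]]
contact_force: [0.5, 0.7, -0.2]
finger_gap: 0.0003
```

```bash
python3 arc.py | sed -n '1p;6,20p'; python3 -c "
from h import *
r=wrist('pics/w9.png')"
```

```text
16.55 [-166.   64.] 0.028283175541193528
1.3 [-169.   85.] tool -4.0 -21.0
1.2 [-168.   74.] tool -2.0 -10.0
1.1 [-166.   63.] tool 0.0 1.0
1.0 [-162.   53.] tool 4.0 11.0
0.9 [-157.   42.] tool 9.0 22.0
0.8 [-151.   32.] tool 15.0 32.0
0.7 [-144.   22.] tool 22.0 42.0
0.6 [-136.   13.] tool 30.0 51.0
0.5 [-127.    4.] tool 39.0 60.0
0.4 [-117.   -3.] tool 49.0 67.0
0.3 [-106.  -10.] tool 60.0 74.0
0.2 [-94. -15.] tool 72.0 79.0
0.1 [-81. -19.] tool 85.0 83.0
0.05 [-75. -21.] tool 91.0 85.0
0 [-68. -22.] tool 98.0 86.0
[ 0.4652 -0.002   0.0283] 16.55 [ 0.5  0.7 -0.2] 0.0003116479070823128
```

View pics/w9.png

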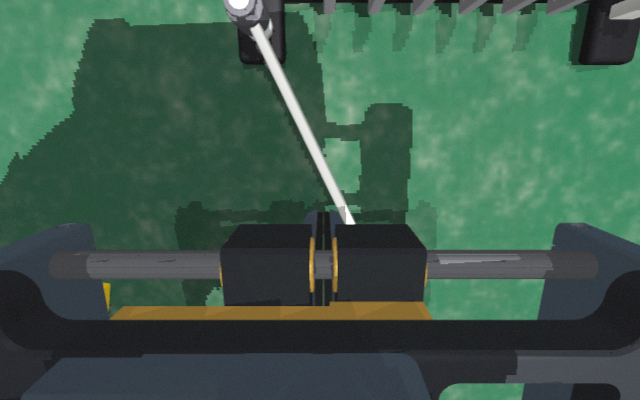

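The bar is swinging with the finger and runs from the hinge at (245,10) to (350,222). Continuing.

Emit:
{"api": "drive_tool", "payload": {"commands": [[4, 11, 0, 0, 0, 0, 0], [9, 22, 0, 0, 0, 0, 0], [15, 32, 0, 0, 0, 0, 0], [22, 42, 0, 0, 0, 0, 0], [30, 51, 0, 0, 0, 0, 0], [39, 60, 0, 0, 0, 0, 0], [49, 67, 0, 0, 0, 0, 0], [56, 71, 0, 0, 0, 0, 0]]}}

```text
t: 17.4
eef_pos: [0.5158, -0.0796, 0.0283]
orientation: [[0.996, -0.092, -0.001], [-0.092, -0.996, -0.001], [-0.001, 0.001, -1.0]]
contact_force: [-0.6, 0.6, 1.0]
finger_gap: 0.0003
```

```bash
python3 arc.py | sed -n '1p;14,20p'; python3 -c "
from h import *
r=wrist('pics/w10.png')"
```

```text
17.4 [-108.6   -8.7] 0.02825929760166222
0.5 [-127.    4.] tool -18.0 -13.0
0.4 [-117.   -3.] tool -8.0 -5.0
0.3 [-106.  -10.] tool 3.0 1.0
0.2 [-94. -15.] tool 15.0 7.0
0.1 [-81. -19.] tool 27.0 11.0
0.05 [-75. -21.] tool 34.0 12.0
0 [-68. -22.] tool 41.0 13.0
[ 0.5158 -0.0796  0.0283] 17.4 [-0.6  0.6  1. ] 0.000258482355891458
```

View pics/w10.png

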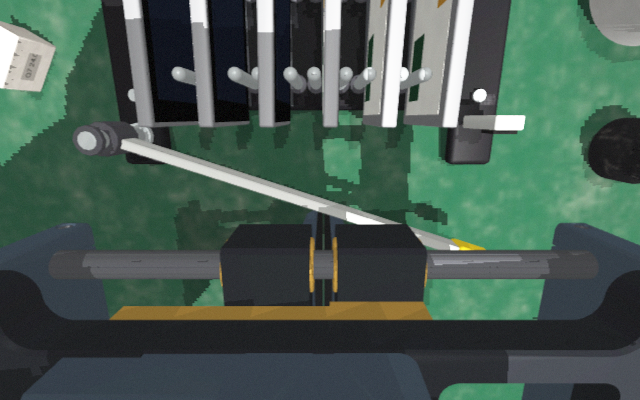

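Emit:
{"api": "drive_tool", "payload": {"commands": [[5, 2, 0, 0, 0, 0, 0], [10, 5, 0, 0, 0, 0, 0], [15, 7, 0, 0, 0, 0, 0], [20, 9, 0, 0, 0, 0, 0], [25, 11, 0, 0, 0, 0, 0], [29, 12, 0, 0, 0, 0, 0], [32, 12, 0, 0, 0, 0, 0], [34, 12, 0, 0, 0, 0, 0]]}}

```text
t: 18.25
eef_pos: [0.5497, -0.095, 0.0284]
orientation: [[0.996, -0.092, -0.0], [-0.092, -0.996, -0.001], [-0.0, 0.001, -1.0]]
contact_force: [-0.9, -0.3, -0.1]
finger_gap: 0.0007
```

```bash
python3 go.py -69 -21 30; python3 -c "
from h import *
r=wrist('pics/w11.png')"
```

```text
rack pos [-73.4 -20.9] 28.4
t 18.25 pos [ 0.5497 -0.095   0.0284] F [-0.92 -0.28 -0.1 ] shift mm [ 4.4  0.1 -1.6] rot [ 0.001   0.0004 -0.0015]
Frack -0.89 -0.36
[ 0.5497 -0.095   0.0284] 18.25 [-0.9 -0.3 -0.1] 0.0007172304492899738
```

View pics/w11.png

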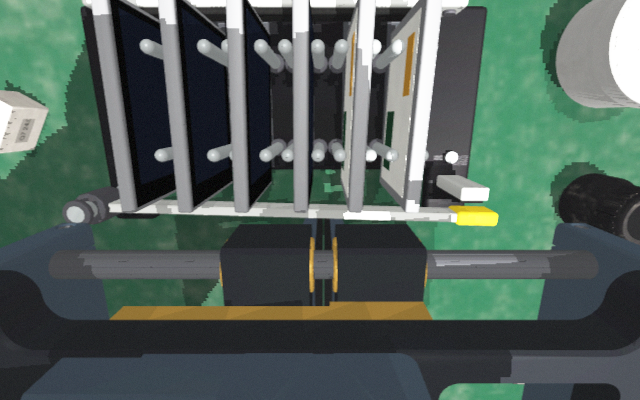

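Nearly shut: the cap at (473,216) is just short of the rest pad at (465,188). A gentle last press.

Emit:
{"api": "drive_tool", "payload": {"commands": [[0.7, 0, 0, 0, 0, 0, 0], [1.4, 0, 0, 0, 0, 0, 0], [2.1, 0, 0, 0, 0, 0, 0], [2.8, 0, 0, 0, 0, 0, 0], [3.4, 0, 0, 0, 0, 0, 0], [4, 0, 0, 0, 0, 0, 0], [4.6, 0, 0, 0, 0, 0, 0], [5, 0, 0, 0, 0, 0, 0]]}}

```text
t: 19.1
eef_pos: [0.5536, -0.0953, 0.0283]
orientation: [[0.996, -0.092, -0.003], [-0.092, -0.996, -0.001], [-0.003, 0.001, -1.0]]
contact_force: [-10.7, -0.7, 10.0]
finger_gap: 0.0006
```

```bash
python3 go.py -69 -21 30
```

```text
rack pos [-69.5 -20.9] 28.3
t 19.1 pos [ 0.5536 -0.0953  0.0283] F [-10.65  -0.67   9.96] shift mm [ 0.5  0.1 -1.7] rot [ 0.0008  0.003  -0.0015]
Frack -10.55 -1.64
```

Emit:
{"api": "drive_tool", "payload": {"commands": [[1, 0, 0, 0, 0.003, 0, 0], [2, 0, 0, 0, 0.003, 0, 0], [2, 0, 0, 0, 0.003, 0, 0], [2, 0, 0, 0, 0.003, 0, 0], [2, 0, 0, 0, 0.003, 0, 0], [2, 0, 0, 0, 0.003, 0, 0], [2, 0, 0, 0, 0.003, 0, 0], [2, 0, 0, 0, 0.003, 0, 0]]}}

```text
t: 19.9
eef_pos: [0.5536, -0.0952, 0.0279]
orientation: [[0.996, -0.092, -0.004], [-0.092, -0.996, -0.0], [-0.004, 0.001, -1.0]]
contact_force: [-11.9, -0.8, 9.8]
finger_gap: 0.0003
```

Emit:
{"api": "drive_tool", "payload": {"commands": [[-6, 0, 0, 0, 0, 0, 0], [-15, 0, 0, 0, 0, 0, 0], [-20, 0, 0, 0, 0, 0, 0], [-20, 0, -30, 0, 0, 0, 0], [-20, 0, -80, 0, 0.003, 0, 0], [0, -15, -110, 0, 0.003, 0, 0], [25, -20, -115, 0, 0.003, 0, 0], [25, -20, -115, 0, 0.003, 0, 0]]}}

```text
t: 20.7
eef_pos: [0.584, -0.0774, 0.145]
orientation: [[0.996, -0.091, 0.004], [-0.091, -0.996, -0.001], [0.004, 0.001, -1.0]]
contact_force: [-0.5, -0.2, 0.1]
finger_gap: 0.0003
```

```bash
python3 -c "
from h import *
r=wrist('pics/w12.png')
a=cv2.imread('pics/w12.png')
b=cv2.resize(a[70:230,200:460],(780,480),interpolation=cv2.INTER_CUBIC); cv2.imwrite('pics/w12c.png',b); save('top','pics/top1.png')"
```

```text
[ 0.584  -0.0774  0.145 ] 20.7 [-0.5 -0.2  0.1] 0.0002653086488926624
```

View pics/w12c.png

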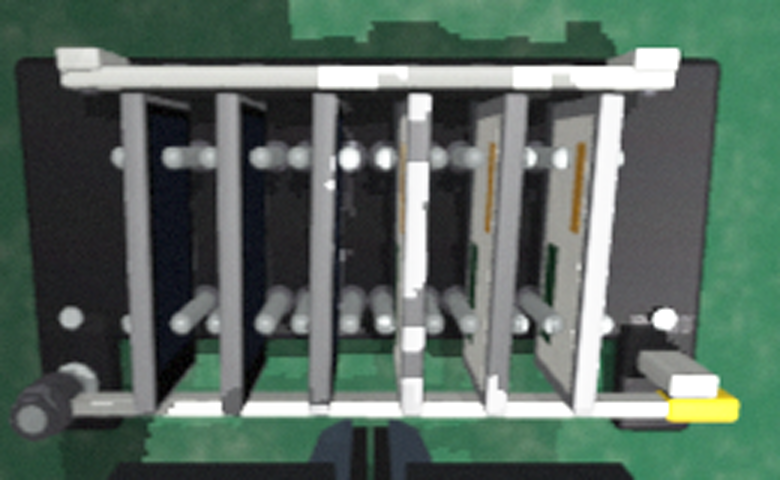

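View pics/top1.png

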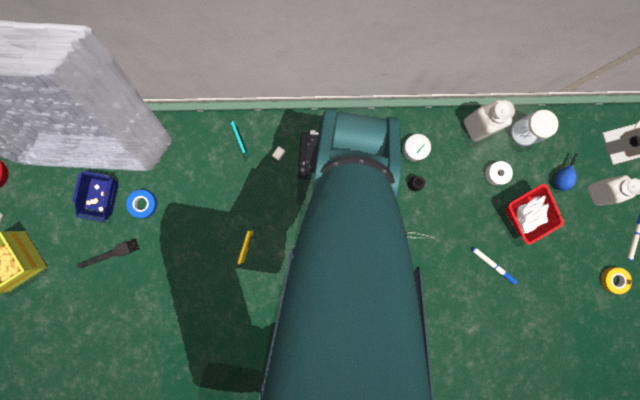

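The bar is shut, with its yellow cap flat against the rest pad. All six modules are in line at the stop, the bystanders haven't moved, and the robot is clear. Handing in.

```bash
python3 -c "
from workcell import env
print(env.hand_in())"
```

```text
the job is handed in; nothing more can be done
None
```

All six modules are pressed home and the retaining bar is shut. I handed the job in at about 21 s of the 64 s allowed, with the arm clear and touching nothing.

- **Modules:** I pressed them one at a time with the shut fingertips, left to right, each to a hard stop at 11–16 N (limit 30 N). I then compared all six from above. Their near and far edges were each in line to within about 1 mm and read about 1–2 mm short of nominal, which I take to be camera and fit error.
- **Bar:** I then swung it shut along its arc with a fingertip. It stopped hard at about 12 N where expected, and the last picture shows its yellow cap against the rest pad.
- **Bystanders:** the tin, loupe, gauge block, tweezers and the turquoise and yellow look-alikes look unmoved in the last top view. The arm hid the blue look-alike in that view, so I did not check it, but I never worked near it.

**Disagreements:**
- Module 4 stopped about 1 mm further in by fingertip position than the other five. It also stayed put under a second, harder press, and the pictures show its edges level with its neighbours.
- The rack's base did not match my first assumption that it was centred on the origin (about 8 mm off), so I fitted its position to the hinge, lugs, stop rail and slots instead.

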